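Draw the bottom plate out of the magazine and bolt it in the welding jig

TASK

Draw the flat steel plate that sticks out from under the stack magazine toward the robot, pressing lightly on its top and pulling, until its front edge is fully home and flush against the jig's end stop. Then let go of it and slide the bolt by its knob fully across behind the plate, to lock it in. Never press or push on the plate with more than 25 N, and leave the hammer, the carton and the magnetic square alone.

Things in the scene. Friction and masses are not known exactly. Their poses are not given: they have to be found in the camera images.
- jig: Steel jig, fixed to the bench. Origin on the bench; x runs along its channel away from the end stop (off from the robot), y left, z up. Bed from x = -115 to +195 mm, 150 mm wide, top 12 mm above the bench. End stop at the near end: face at x = -100 mm, top 24 mm above the bench. Side rails 11 mm high leave a channel 116 mm wide; the right (-y) one has a gap for the bolt at x = 51 mm.
- jig_stop (a point): The middle of the end stop's face at the level of the bed, 12 mm above the bench; axes as those of the jig (x points away from the stop into the channel).
- roof_edge (a point): Middle of the magazine's front edge, underside of its roof: 11 mm above the bed, at x = 65 mm of the jig. From here to x = 195 mm a thin grey roof spans the channel, with a stack of spare plates fixed on it and four corner posts; the highest point is 57 mm above the bench.
- plate: Steel plate 140 (x) x 110 (y) x 6 mm, 0.6 to 0.85 kg, on the bed. Origin: underside's centre, axes nearly as the jig's; front edge at x = -70 mm, at first 50 to 90 mm from the end stop, rear under the roof. Slides easily on the greased bed (friction about 0.18); 11 to 15 N of steady press drags it, with some slip under the fingers. Home, it clears the bolt by 5 mm; farther out, it blocks it.
- plate_front_left (a point): Point on the underside of the plate's front edge, 50 mm left (+y) of its middle.
- plate_front_right (a point): Point on the underside of the plate's front edge, 50 mm right (-y) of its middle.
- bolt_knob (a point): Axis of the bolt's upright steel knob, 47 mm above the bench. Knob: 14 mm diameter, from 21 to 55 mm above the bench, on a flat bolt 12 x 9 mm, 115 mm long, whose tip is 70 mm ahead of the knob in jig +y and tail 45 mm behind. It runs along jig y in a guide (y = -85 to -195 mm) with two low rails, top 22 mm above the bench.
- bolt (a joint): Travel of the bolt (m) along the jig's +y: 0 = drawn fully back beside the channel, 0.054 = fully across behind the plate (end stop of the travel). Slides with about 3 N of drag and stays where it is left.
- hammer: Bystander: hammer lying on the bench to the robot's right, 260 mm long. Origin under the middle of the tool.
- carton: Bystander: open cardboard carton 160 x 120 x 70 mm, on the bench to the left. Origin at the centre of its underside.
- square: Bystander: grey L-shaped magnetic welding square, legs 110 and 90 mm, 20 mm thick, on the bench at the near left. Origin under the middle of the long leg.
Not all that is in view belongs to the job. There is more than one size of the plate; the job needs the middle-sized.

How it is judged:
By the outcome, as a careful person would: the job done as asked, in the order asked, and still so for the second after the job is handed in, with the robot touching nothing.
It also fails if it takes over 64 s, if anything falls off the work surface, if the arm or the gripper's body presses on something with over 40 N, if the wrist force passes 120 N, or if a joint passes its speed limit or range.

ROBOT

A 6-joint arm with a two-finger parallel gripper is mounted at the origin on the work surface. World frame = base frame: x ahead of the robot, y to its left, z up, the work surface at z = 0. Lengths are in m, angles in rad, forces in N, time in s.
With the tool pointing down it reaches from about 0.325 to 0.925 m from the base axis. Payload 3.1 kg.
Tool frame: the origin (TCP) lies at the very end of the fingers, on their centre line; the grasp point (between the pads) lies 19 mm behind it; z points along the fingers, y is the line along which they close (so a half turn about z gives the same grasp; the last joint's range is limited). The gripper opens to 85 mm and grips with 20 to 120 N. Pads are 22 mm wide; open, the fingers measure 114 mm over their backs; the gripper's body (76 mm by 85 mm) begins 54 mm behind the grasp point. The pads swing forward as they close: fully open they stand 13 mm farther back than shut.
Start: joints at [-1.265, 0.217, 1.613, -0, 1.311, -0.112], TCP at [0.254, -0.571, 0.231] pointing down, gripper open.
Joint ranges: [-2.75, 2.75], [-0.78, 2.1], [0.31, 2.55], [-1.13, 4.27], [0.13, 2.63], [-2.58, 2.58]. Speed limits (rad/s): [2.79, 2.79, 3.14, 3.14, 3.14, 3.14].

INTERFACE

Orientations are given as a 3x3 rotation matrix whose columns are the frame's x, y, z axes.
In Python, from plant import sense, read_camera, calibration, close_job gives the robot as it stands.
- The arm moves only by the tool drive_tool, never from a script. Its argument "motion" is a list of rows, each a list of 7 numbers: the turn, a rotation vector about the tool's x, y, z in rad, then the shift along the tool's x, y, z in mm, then the opening, from -1 (shut) to 1 (fully open). In form: [[ax, ay, az, x, y, z, jaw], ...]. A call has 1 to 10 rows; each row is the pose to reach, as a shift and turn from the pose commanded when the call began, along the tool's axes at that moment; what a row does not reach only later rows make up. A row lasts 1/8 s, in which the tool goes at most 62.5 mm and 10.7 degrees, less where a joint would pass 70% of its speed; a pose out of reach is approached as far as the arm can. A call with a gripper value outside its range is refused whole. The fingers move at their own pace and stop on an object; "grip_force" is the grip in N (left out, the last holds). Time passes only in rows, so rows that repeat a pose let the fingers close. It gives the time, the measured TCP pose, the force, the opening and the grip force at its end, in the units of the state.
- sense(): the state, without advancing time (a new reading comes with each control period).
- read_camera(name): name is "scene" or "top" or "wrist"; returns the picture (384x512x3 uint8, red, green, blue); there is no depth.
- calibration(name): a dict with "mtx" (3x3 intrinsics, pixels), "dist_coeffs" ([k1, k2, p1, p2, k3] as OpenCV has them; the pictures are not rectified), "view" (4x4, takes a point from world to camera coordinates); the wrist camera has in their place "tool_from_camera" (4x4, takes a point from camera to tool coordinates, whose origin is the TCP and whose axes are the flange's). Camera axes: x right, y up, looking along -z (the intrinsics and any distortion apply to the point x, -y, -z); pixel columns grow to the right and rows downward; lengths in m; the calibration is good to about 2 mm. A picture is of the moment at which its call begins: read the wrist's pose just before it. calibration takes no time and is no camera call.
- close_job(): hands the job in; it is judged then, once.
The state is a dict: "t": time; "joint_pos": joint angles; "qd": joint speeds; "tau": joint torques, N m; "tool_pos": TCP position; "eef_rot": TCP orientation; "contact_force": force on the tool from outside, world axes, zero at the start; "wrist_torque": the same for the moment, N m; "finger_gap": finger opening in m; "gripper_force": force on a finger pad.
Only numpy, scipy, OpenCV 4.12 (cv2) and the standard library are available. Lean on these libraries where they do the work, as an engineer would, in place of code of your own. Each camera call takes 0.05 s, during which the arm holds its last target. There are 200 camera calls.

## Working session

There is one attempt and no reset: what is moved stays moved. The work goes in short steps, Python scripts to look and compute and a tool call to move; the robot and the scene stay as the last step left them, time stands still between calls to the robot, and variables do not carry over. Pictures are saved under pics/ and viewed, at most 10 in all, crops included, and the job is handed in when it is done.

Besides the shell and the picture viewer there is one more tool, called after "Emit:" in YAML: its name, and indented under it one key for each argument. drive_tool: Moves the arm, as the interface text tells. Its arguments: {"type":"object","properties":{"motion":{"type":"array"},"grip_force":{"type":"number"}},"required":["motion"]}

```bash
mkdir -p pics; ls; python3 - <<'E'
from plant import *
import cv2,numpy as np
np.set_printoptions(precision=4,suppress=True)
for n in("scene","top"):
    im=read_camera(n); cv2.imwrite(f"pics/{n}0.png",im[:,:,::-1]); print(n,calibration(n))
print(calibration("wrist")); print(sense())
a=cv2.imread("pics/scene0.png");b=cv2.imread("pics/top0.png")
cv2.imwrite("pics/t0.png",cv2.resize(b,(800,600),interpolation=cv2.INTER_CUBIC))
cv2.imwrite("pics/s0.png",cv2.resize(a,(800,600),interpolation=cv2.INTER_CUBIC))
E
```

```text
pics
scene {'mtx': array([[409.6654,   0.    , 258.9054],
       [  0.    , 409.6654, 182.7433],
       [  0.    ,   0.    ,   1.    ]]), 'dist_coeffs': array([-0.0315,  0.    ,  0.    ,  0.    ,  0.    ]), 'view': array([[-0.9028,  0.43  ,  0.0117,  0.541 ],
       [-0.3077, -0.6646,  0.6808,  0.1205],
       [ 0.3005,  0.611 ,  0.7323, -1.5329],
       [ 0.    ,  0.    ,  0.    ,  1.    ]])}
top {'mtx': array([[375.0411,   0.    , 258.489 ],
       [  0.    , 375.0411, 193.6844],
       [  0.    ,   0.    ,   1.    ]]), 'dist_coeffs': array([0.0132, 0.    , 0.    , 0.    , 0.    ]), 'view': array([[ 0.0285, -0.9996, -0.0035, -0.0145],
       [ 0.9916,  0.0278,  0.1265, -0.6015],
       [-0.1264, -0.0071,  0.992 , -1.126 ],
       [ 0.    ,  0.    ,  0.    ,  1.    ]])}
{'mtx': array([[293.7299,   0.    , 258.002 ],
       [  0.    , 293.7299, 189.9914],
       [  0.    ,   0.    ,   1.    ]]), 'dist_coeffs': array([0.0129, 0.    , 0.    , 0.    , 0.    ]), 'tool_from_camera': array([[-0.    ,  0.9459,  0.3245,  0.085 ],
       [ 1.    , -0.0003,  0.0008,  0.001 ],
       [ 0.0009,  0.3245, -0.9459, -0.1422],
       [ 0.    ,  0.    ,  0.    ,  1.    ]])}
{'t': 0.1, 'joint_pos': array([-1.2652,  0.2177,  1.6148, -0.    ,  1.3113, -0.1122]), 'qd': array([-0.0022, -0.0003, -0.0037, -0.0006,  0.0007,  0.0004]), 'tau': array([ -0.0005, -39.8073, -30.497 ,  -0.0002,   0.0042,  -0.    ]), 'tool_pos': array([ 0.2534, -0.5705,  0.2301]), 'eef_rot': array([[ 0.914 ,  0.4057, -0.0007],
       [ 0.4057, -0.914 ,  0.0021],
       [ 0.0002, -0.0022, -1.    ]]), 'contact_force': array([ 0.03  ,  0.0225, -0.7905]), 'wrist_torque': array([ 0.0638, -0.0031,  0.0258]), 'gripper_force': 0.0, 'finger_gap': 0.08560326795088664}
```

View pics/t0.png

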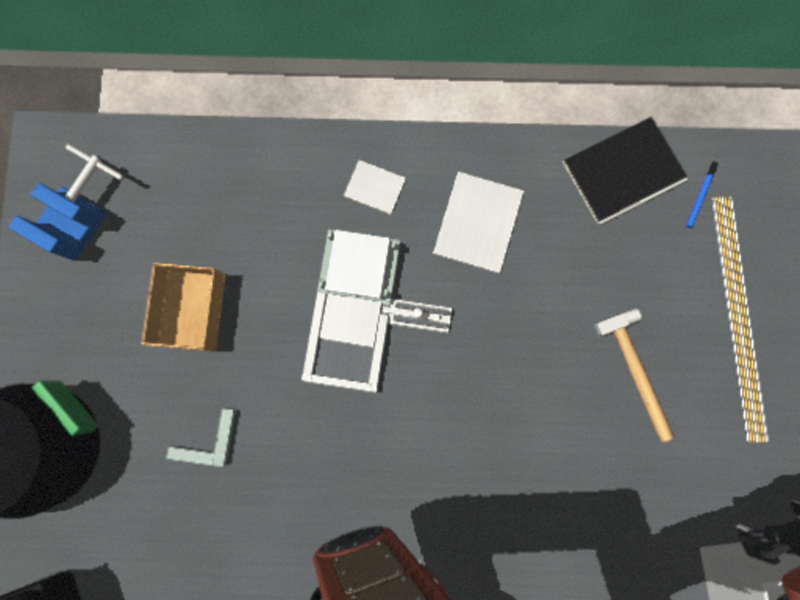

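View pics/s0.png

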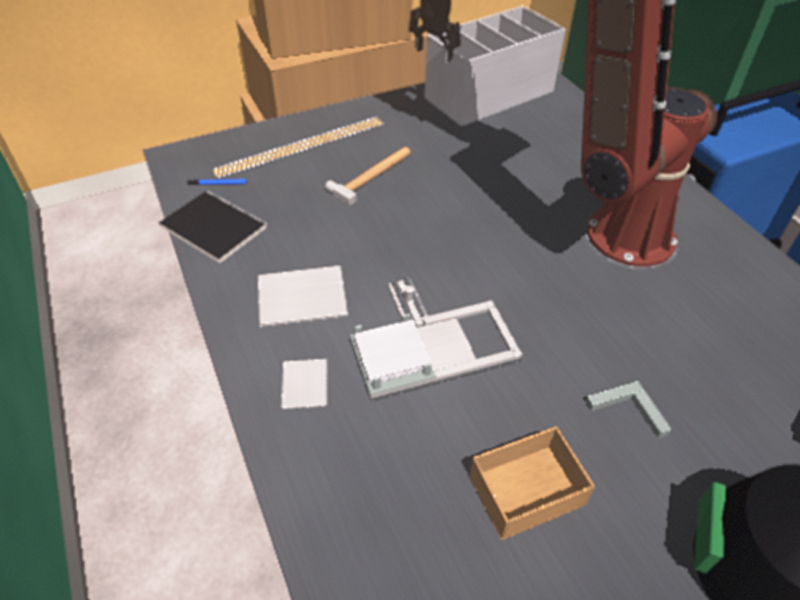

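The top view shows three candidate plates, in 800x600 pixels: a small loose one at (375,187), a large loose one at (478,222), and one in the jig at (350,318), partly under the magazine roof. The one in the jig fits: it is middle-sized and sticks out toward the robot. The knob is near (415,313), the hammer at (640,375), the carton at (185,308) and the square at (210,445). I'll confirm with a crop and get a rough jig pose.

```bash
cat > h.py <<'E'
from plant import *
import cv2,numpy as np
np.set_printoptions(precision=4,suppress=True)
def ray(n,px,st=None):
    c=calibration(n); u=cv2.undistortPoints(np.array(px,float).reshape(-1,1,2),c["mtx"],c["dist_coeffs"])[:,0]
    d=np.c_[u[:,0],-u[:,1],-np.ones(len(u))]
    if n=="wrist":
        T=np.eye(4);T[:3,:3]=st["eef_rot"];T[:3,3]=st["tool_pos"];T=T@c["tool_from_camera"]
    else: T=np.linalg.inv(c["view"])
    return T[:3,3],d@T[:3,:3].T
def plane(n,px,z,st=None):
    o,d=ray(n,px,st); return o+d*((z-o[2])/d[:,2])[:,None]
def tohere(p,st):  # world point -> tool-axes shift mm
    return (np.array(p)-st["tool_pos"])@st["eef_rot"]*1000
E
python3 - <<'E'
from h import *
im=cv2.imread("pics/top0.png")
cv2.imwrite("pics/c0.png",cv2.resize(im[135:260,180:305],(600,600),interpolation=cv2.INTER_CUBIC))
px=np.array([[303,381],[378,391],[415,313]])*.64
P=plane("top",px,.024); print(P, plane("top",px[2:],.055))
y=P[0]-P[1];print(np.linalg.norm(y),np.degrees(np.arctan2(y[1],y[0]))-90)
E
```

```text
[[ 0.4417  0.1976  0.024 ]
 [ 0.4264  0.0487  0.024 ]
 [ 0.5831 -0.0202  0.024 ]] [[ 0.5797 -0.0199  0.055 ]]
0.1497071183566326 -5.887828275769195
```

View pics/c0.png

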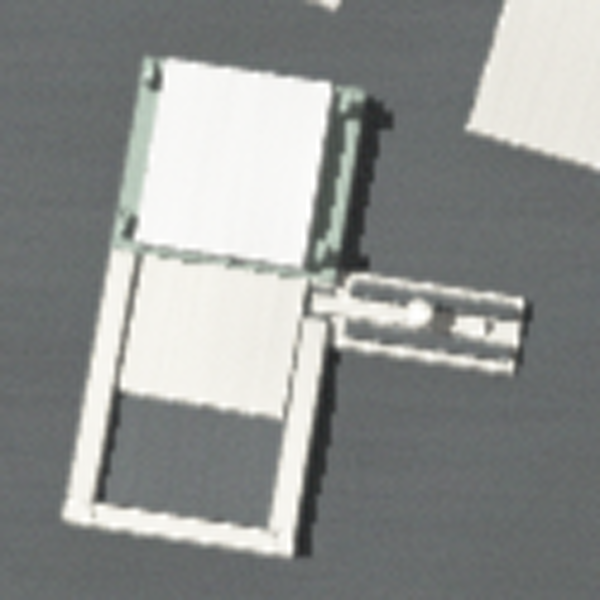

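The crop confirms it. The plate's front edge runs from (117,393) to (282,417) in the channel, clear of the stop, with the knob at (420,312). Next I'll bring the wrist camera over the jig.

Emit:
drive_tool:
  motion:
    - [0, 0, 0.1, 56, -45, 0, 0]
    - [0, 0, 0.2, 112, -90, 0, 0]
    - [0, 0, 0.3, 168, -136, 10, 0]
    - [0, 0, 0.4, 226, -182, 20, 0]
    - [0, 0, 0.5, 283, -228, 30, 0]
    - [0, 0, 0.52, 340, -274, 40, 0]
    - [0, 0, 0.52, 396, -320, 50, 0]
    - [0, 0, 0.52, 453, -365, 60, 0]
    - [0, 0, 0.52, 510, -411, 70, 0]
    - [0, 0, 0.52, 566, -457, 80, 0]

```text
t: 1.35
tool_pos: [0.5374, -0.0171, 0.1655]
eef_rot: [[0.995, -0.102, -0.0], [-0.102, -0.995, -0.0], [-0.0, 0.0, -1.0]]
contact_force: [1.9, -0.1, 0.6]
finger_gap: 0.0427
gripper_force: 0.0
```

Emit:
drive_tool:
  motion:
    - [0, 0, 0, 0, 0, 0, 0]
    - [0, 0, 0, 0, 0, 0, 0]

```text
t: 1.6
tool_pos: [0.5364, -0.019, 0.1654]
eef_rot: [[0.995, -0.101, -0.001], [-0.101, -0.995, -0.0], [-0.001, 0.001, -1.0]]
contact_force: [-0.4, -0.7, 0.4]
finger_gap: 0.0424
gripper_force: 0.0
```

```bash
python3 - <<'E'
from h import *
import pickle
st=sense(); im=read_camera("wrist")[:,:,::-1]
pickle.dump(st,open("w1.pkl","wb"));cv2.imwrite("pics/w1.png",im)
cv2.imwrite("pics/w1b.png",cv2.resize(im,(800,600),interpolation=cv2.INTER_CUBIC)); print(st["tool_pos"],st["eef_rot"],st["contact_force"])
E
```

```text
[ 0.5364 -0.019   0.1654] [[ 0.9949 -0.1009 -0.0015]
 [-0.1009 -0.9949 -0.0005]
 [-0.0014  0.0006 -1.    ]] [-0.394  -0.7017  0.3561]
```

View pics/w1b.png

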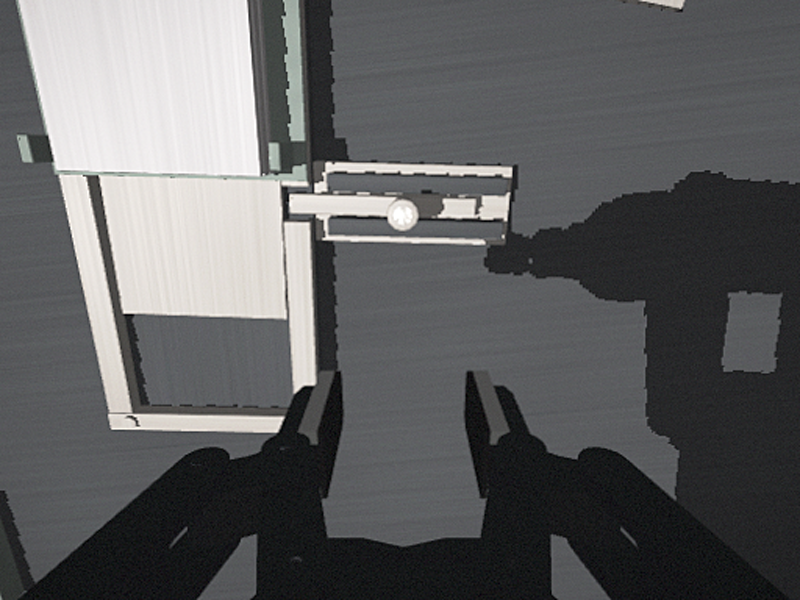

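In this wrist view (800x600 pixels), the plate's front edge runs (123,316)-(285,318), the stop's outer left corner is at (110,429), the roof's front edge is at row ~175, and the knob top is at (403,213).

```bash
python3 - <<'E'
from h import *
import pickle
st=pickle.load(open("w1.pkl","rb"))
q=lambda p,z:plane("wrist",np.array(p)*.64,z,st)
L=q([[110,429],[110,414],[62,177],[131,408]],.0235);F=q([[123,316],[285,318]],.018);K=q([[403,213]],.055);R=q([[292,222],[293,391]],.023);S=q([[112,413],[282,415]],.024)
O=q([[55,173],[300,180]],.025)
for n,a in dict(L=L,F=F,K=K,R=R,S=S,O=O).items():print(n,a[:,:2].tolist())
ang=lambda a,b:np.degrees(np.arctan2(*(b-a)[:2][::-1]))
print("rail",ang(L[0],L[2]),"right",ang(R[1],R[0]),"front",ang(F[1],F[0])-90,"stop",ang(S[1],S[0])-90,"roof",ang(O[1],O[0])-90)
th=np.radians(-6.);X=np.array([np.cos(th),np.sin(th)]);Y=np.array([-X[1],X[0]])
o=L[0,:2]+.115*X-.075*Y;print("origin",o)
for n,a in dict(L=L,F=F,K=K,R=R,S=S,O=O).items():print(n,((a[:,:2]-o)@np.c_[X,Y]*1000).round(1).tolist())
E
```

```text
L [[0.4449301709227623, 0.20295534173979451], [0.4571453663143761, 0.19915225082089716], [0.6197501448799431, 0.1769516155215188], [0.4604003124649794, 0.18297209309331958]]
F [[0.5275817814085235, 0.17159042974377187], [0.5151254212911223, 0.06354197353504817]]
K [[0.5831456370828867, -0.023747936483897676]]
R [[0.5796619484058639, 0.04582422715670037], [0.4618400851264718, 0.0665187788756126]]
S [[0.4580891021807707, 0.19710255684532377], [0.4439206495339595, 0.0774757258808665]]
O [[0.6223771402553844, 0.17914741003776824], [0.6042706799968779, 0.036013578643356595]]
rail -8.460470205596003 right -9.961972099837944 front -6.576308817880019 stop -6.754574146556735 roof -7.209634177870669
origin [0.5515 0.1163]
L [[-115.0, 75.0], [-102.5, 72.5], [61.6, 67.4], [-97.5, 56.7]]
F [[-29.5, 52.4], [-30.6, -56.3]]
K [[46.2, -136.0]]
R [[35.4, -67.2], [-83.9, -58.9]]
S [[-101.3, 70.6], [-102.9, -49.9]]
O [[64.0, 69.9], [60.9, -74.4]]
```

Emit:
drive_tool:
  motion:
    - [0, 0, 0.023, 12, -45, 0, 0]
    - [0, 0, 0.023, 24, -90, 0, 0]
    - [0, 0, 0.023, 37, -135, 30, 0]
    - [0, 0, 0.023, 37, -135, 70, 0]
    - [0, 0, 0.023, 37, -135, 110, 0]
    - [0, 0, 0.023, 37, -135, 125, 0]
    - [0, 0, 0.023, 37, -135, 125, 0]
    - [0, 0, 0.023, 37, -135, 125, 0]

```text
t: 2.65
tool_pos: [0.5894, 0.1109, 0.043]
eef_rot: [[0.992, -0.126, 0.004], [-0.126, -0.992, 0.0], [0.004, -0.001, -1.0]]
contact_force: [-0.3, -0.1, 0.6]
finger_gap: 0.0431
gripper_force: 0.0
```

```bash
python3 - <<'E'
from h import *
st=sense(); im=read_camera("wrist")[:,:,::-1]
cv2.imwrite("pics/w2.png",cv2.resize(im,(800,600))); print(st["tool_pos"],st["eef_rot"],st["contact_force"])
E
```

```text
[0.5894 0.1109 0.043 ] [[ 0.992  -0.126   0.0036]
 [-0.126  -0.992   0.0002]
 [ 0.0036 -0.0007 -1.    ]] [-0.2934 -0.0511  0.6341]
```

View pics/w2.png

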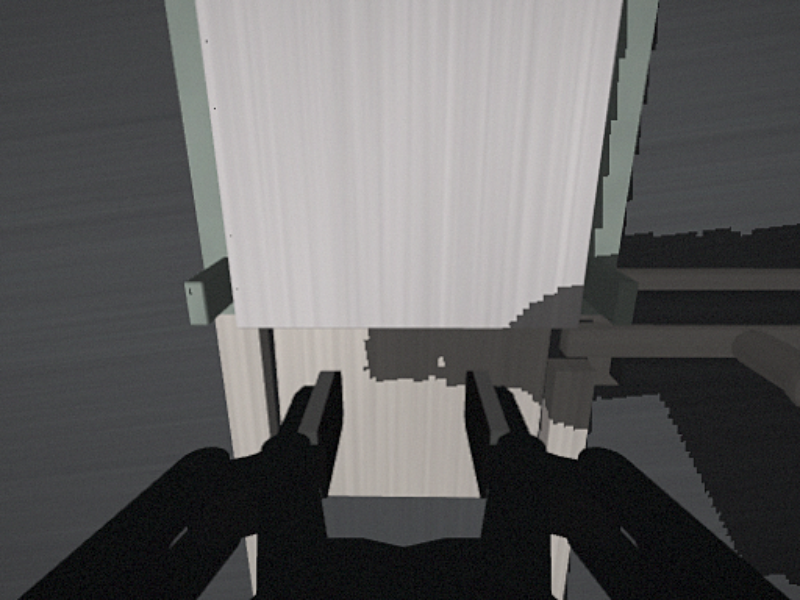

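The fingers are centred over the exposed plate, about 10 mm short of the stack's front face. Now I'll descend gently.

Emit:
drive_tool:
  motion:
    - [0, 0, 0, 0, 0, 8, 0]
    - [0, 0, 0, 0, 0, 14, 0]
    - [0, 0, 0, 0, 0, 18, 0]
    - [0, 0, 0, 0, 0, 20, 0]
    - [0, 0, 0, 0, 0, 20, 0]

```text
t: 3.32
tool_pos: [0.5874, 0.1115, 0.0206]
eef_rot: [[0.992, -0.125, -0.001], [-0.125, -0.992, -0.0], [-0.001, 0.0, -1.0]]
contact_force: [0.2, -0.2, -0.2]
finger_gap: 0.0427
gripper_force: 0.0
```

Emit:
drive_tool:
  motion:
    - [0, 0, 0, 0, 0, 1, 0]
    - [0, 0, 0, 0, 0, 2, 0]
    - [0, 0, 0, 0, 0, 3, 0]
    - [0, 0, 0, 0, 0, 3, 0]

```text
t: 3.82
tool_pos: [0.5875, 0.1115, 0.0179]
eef_rot: [[0.992, -0.125, -0.0], [-0.125, -0.992, -0.0], [-0.0, 0.0, -1.0]]
contact_force: [0.1, 0.1, 0.2]
finger_gap: 0.0423
gripper_force: 0.0
```

Emit:
drive_tool:
  motion:
    - [0, 0, 0, 0, 0, 0.5, 0]
    - [0, 0, 0, 0, 0, 1, 0]
    - [0, 0, 0, 0, 0, 1.5, 0]
    - [0, 0, 0, 0, 0, 1.5, 0]

```text
t: 4.32
tool_pos: [0.5875, 0.1115, 0.0164]
eef_rot: [[0.992, -0.125, -0.0], [-0.125, -0.992, -0.0], [-0.0, 0.0, -1.0]]
contact_force: [-0.6, 0.3, 0.6]
finger_gap: 0.0424
gripper_force: 0.0
```

Emit:
drive_tool:
  motion:
    - [0, 0, 0, 0, 0, 0.5, 0]
    - [0, 0, 0, 0, 0, 1, 0]
    - [0, 0, 0, 0, 0, 1, 0]

```text
t: 4.7
tool_pos: [0.5877, 0.1115, 0.0162]
eef_rot: [[0.992, -0.125, -0.0], [-0.125, -0.992, -0.0], [-0.0, 0.0, -1.0]]
contact_force: [-2.9, -1.0, 4.9]
finger_gap: 0.0429
gripper_force: 2.6
```

Emit:
drive_tool:
  motion:
    - [0, 0, 0, 0, 0, 0.6, 0]
    - [0, 0, 0, 0, 0, 1.2, 0]
    - [0, 0, 0, 0, 0, 1.2, 0]

```text
t: 5.08
tool_pos: [0.5877, 0.1115, 0.0162]
eef_rot: [[0.992, -0.125, -0.001], [-0.125, -0.992, -0.0], [-0.001, 0.0, -1.0]]
contact_force: [-6.4, -0.7, 11.2]
finger_gap: 0.0429
gripper_force: 5.8
```

Emit:
drive_tool:
  motion:
    - [0, 0, 0, -2, 0, 0.3, 0]
    - [0, 0, 0, -5, 0, 0.3, 0]
    - [0, 0, 0, -8, 0, 0.3, 0]
    - [0, 0, 0, -11, 0, 0.3, 0]
    - [0, 0, 0, -14, 0, 0.3, 0]
    - [0, 0, 0, -17, 0, 0.3, 0]
    - [0, 0, 0, -20, 0, 0.3, 0]

```text
t: 5.95
tool_pos: [0.5719, 0.1141, 0.0162]
eef_rot: [[0.992, -0.124, 0.009], [-0.124, -0.992, 0.0], [0.009, -0.001, -1.0]]
contact_force: [5.1, -1.8, 3.9]
finger_gap: 0.0426
gripper_force: 2.6
```

```bash
cat > look.py <<'E'
from h import *
import sys
im=read_camera("top")[:,:,::-1]; cv2.imwrite("pics/"+sys.argv[1]+".png",cv2.resize(im[135:260,180:305],(600,600),interpolation=cv2.INTER_CUBIC))
# bed profile along channel, at several jig y: dark bed between stop and plate edge
c=calibration("top");V=c["view"];rv,_=cv2.Rodrigues(np.diag([1,-1,-1])@V[:3,:3]);tv=np.diag([1,-1,-1])@V[:3,3]
th=np.radians(-7.1);X=np.array([np.cos(th),np.sin(th),0]);Y=np.array([-X[1],X[0],0]);o=np.array([.549,.116,0])
g=im.mean(2).astype(np.float32)
for y in(-50,-40,40,50):
    xs=np.arange(-112,10,2.);P=o+np.outer(xs/1000,X)+y/1000*Y+[0,0,.015]
    uv,_=cv2.projectPoints(P,rv,tv,c["mtx"],c["dist_coeffs"])
    v=cv2.remap(g,uv[:,:,0].astype(np.float32),uv[:,:,1].astype(np.float32),cv2.INTER_LINEAR)[:,0]
    d=xs[v<150]; print(y,"dark",d.min() if len(d) else None,d.max() if len(d) else None,v[::4].astype(int))
E
python3 look.py p3
```

```text
-50 dark -112.0 8.0 [ 51  68  51  49  53  61  76  99 107 115 137 241 247 246 135 119]
-40 dark -112.0 8.0 [ 47  60 101 108 115 117  94  69  51  45  42  53  65  85 107  69]
40 dark -112.0 8.0 [ 87  89  88  89  60  61  84  89  86 129 134 244 249 249 155  56]
50 dark -112.0 8.0 [ 91  91  89  85  97  66  91  86  83  81  95 221 245 241 226  70]
```

```bash
python3 - <<'E'
from h import *
print(sense()["contact_force"],sense()["tool_pos"])
im=read_camera("scene")[:,:,::-1]; cv2.imwrite("pics/s3.png",im)
a=cv2.imread("pics/scene0.png")
f=lambda i:cv2.resize(i[185:260,220:340],(800,500)[:2],interpolation=cv2.INTER_CUBIC)
cv2.imwrite("pics/s3c.png",np.vstack([cv2.resize(f(a),(480,300)),cv2.resize(f(im),(480,300))]))
E
```

```text
[ 5.9069 -0.2656  5.2823] [0.5716 0.1141 0.0162]
```

View pics/s3c.png

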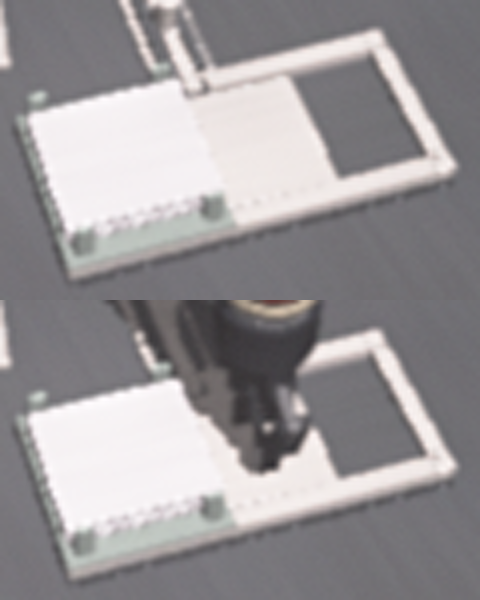

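The front-left corner moved only from about (331,180) to (335,478-300), so the fingers slipped because the press fell to about 5 N. I'll press harder and track the edge in the scene camera.

Emit:
drive_tool:
  motion:
    - [0, 0, 0, 0, 0, 0.7, 0]
    - [0, 0, 0, 0, 0, 1.4, 0]
    - [0, 0, 0, 0, 0, 1.4, 0]

```text
t: 6.42
tool_pos: [0.5716, 0.1141, 0.0162]
eef_rot: [[0.992, -0.124, 0.007], [-0.124, -0.992, 0.0], [0.007, -0.001, -1.0]]
contact_force: [0.2, -0.7, 13.8]
finger_gap: 0.0429
gripper_force: 6.9
```

```bash
cat > edge.py <<'E'
from h import *
import sys
def edge(im):
    c=calibration("scene");V=c["view"];D=np.diag([1,-1,-1]);rv,_=cv2.Rodrigues(D@V[:3,:3]);tv=D@V[:3,3]
    th=np.radians(-7.1);X=np.array([np.cos(th),np.sin(th),0]);Y=np.array([-X[1],X[0],0]);o=np.array([.549,.116,.018])
    g=im.mean(2).astype(np.float32)
    for y in(-40,-30,30,38,44):
        xs=np.arange(-120,30,1.);P=o+np.outer(xs/1000,X)+y/1000*Y
        uv,_=cv2.projectPoints(P,rv,tv,c["mtx"],c["dist_coeffs"]);uv=uv.astype(np.float32)
        v=cv2.remap(g,uv[:,:,0],uv[:,:,1],cv2.INTER_LINEAR)[:,0]
        k=[(int(xs[i]),'up' if v[i]>150 else 'dn') for i in range(1,len(v)) if (v[i]>150)!=(v[i-1]>150)]
        print(y,k)
if __name__=="__main__":
    if len(sys.argv)>1: edge(cv2.imread("pics/scene0.png"))
    s=sense();print(s["contact_force"],s["tool_pos"]); edge(read_camera("scene")[:,:,::-1])
E
python3 edge.py a
```

```text
-40 [(-103, 'dn'), (-31, 'up')]
-30 [(-103, 'dn'), (-32, 'up')]
30 [(-103, 'dn'), (-30, 'up')]
38 [(-103, 'dn'), (-30, 'up')]
44 [(-103, 'dn'), (-30, 'up')]
[ 0.1566 -0.7152 13.7797] [0.5716 0.1141 0.0162]
-40 [(-103, 'dn')]
-30 [(-103, 'dn'), (-32, 'up'), (-21, 'dn')]
30 [(-103, 'dn'), (-30, 'up')]
38 [(-103, 'dn'), (-30, 'up')]
44 [(-103, 'dn'), (-30, 'up')]
```

Emit:
drive_tool:
  motion:
    - [0, 0, 0, -2, 0, 0.4, 0]
    - [0, 0, 0, -4, 0, 0.8, 0]
    - [0, 0, 0, -6, 0, 1.2, 0]
    - [0, 0, 0, -8, 0, 1.2, 0]

```text
t: 6.98
tool_pos: [0.5684, 0.1149, 0.0162]
eef_rot: [[0.992, -0.124, 0.018], [-0.124, -0.992, 0.0], [0.018, -0.003, -1.0]]
contact_force: [7.8, -1.8, 9.2]
finger_gap: 0.043
gripper_force: 4.7
```

```bash
python3 edge.py
```

```text
[ 7.8232 -1.8407  9.2189] [0.5684 0.1149 0.0162]
-40 [(-103, 'dn')]
-30 [(-103, 'dn'), (-34, 'up'), (-27, 'dn')]
30 [(-103, 'dn'), (-33, 'up')]
38 [(-103, 'dn'), (-33, 'up')]
44 [(-103, 'dn'), (-33, 'up')]
```

Emit:
drive_tool:
  motion:
    - [0, 0, 0, -3, 0, 0.4, 0]
    - [0, 0, 0, -6, 0, 0.6, 0]
    - [0, 0, 0, -9, 0, 0.6, 0]
    - [0, 0, 0, -12, 0, 0.6, 0]
    - [0, 0, 0, -15, 0, 0.6, 0]
    - [0, 0, 0, -18, 0, 0.6, 0]

```text
t: 7.78
tool_pos: [0.5517, 0.1176, 0.0162]
eef_rot: [[0.992, -0.124, 0.021], [-0.124, -0.992, 0.001], [0.02, -0.004, -1.0]]
contact_force: [9.0, -0.9, 9.9]
finger_gap: 0.0426
gripper_force: 5.2
```

```bash
python3 edge.py
```

```text
[ 9.0288 -0.8868  9.8659] [0.5517 0.1176 0.0162]
-40 [(-103, 'dn')]
-30 [(-103, 'dn'), (-48, 'up'), (-47, 'dn'), (22, 'up')]
30 [(-103, 'dn'), (-49, 'up'), (-5, 'dn'), (1, 'up')]
38 [(-103, 'dn'), (-49, 'up')]
44 [(-103, 'dn'), (-50, 'up')]
```

Emit:
drive_tool:
  motion:
    - [0, 0, 0, -3, 0, 0.2, 0]
    - [0, 0, 0, -6, 0, 0.2, 0]
    - [0, 0, 0, -9, 0, 0.2, 0]
    - [0, 0, 0, -12, 0, 0.2, 0]
    - [0, 0, 0, -15, 0, 0.2, 0]
    - [0, 0, 0, -18, 0, 0.2, 0]
    - [0, 0, 0, -21, 0, 0.2, 0]
    - [0, 0, 0, -24, 0, 0.2, 0]
    - [0, 0, 0, -27, 0, 0.2, 0]
    - [0, 0, 0, -30, 0, 0.2, 0]

```text
t: 9.07
tool_pos: [0.5227, 0.1216, 0.0162]
eef_rot: [[0.992, -0.124, 0.022], [-0.124, -0.992, 0.001], [0.022, -0.004, -1.0]]
contact_force: [10.7, -0.3, 12.0]
finger_gap: 0.0431
gripper_force: 5.6
```

```bash
python3 edge.py
```

```text
[10.6971 -0.2815 12.0189] [0.5227 0.1216 0.0162]
-40 [(-103, 'dn'), (-2, 'up')]
-30 [(-103, 'dn'), (-8, 'up')]
30 [(-103, 'dn'), (-77, 'up'), (-34, 'dn'), (-24, 'up')]
38 [(-103, 'dn'), (-77, 'up')]
44 [(-103, 'dn'), (-77, 'up')]
```

Emit:
drive_tool:
  motion:
    - [0, 0, 0, -3, 0, 0, 0]
    - [0, 0, 0, -6, 0, 0, 0]
    - [0, 0, 0, -9, 0, 0, 0]
    - [0, 0, 0, -12, 0, 0, 0]
    - [0, 0, 0, -15, 0, 0, 0]
    - [0, 0, 0, -18, 0, 0, 0]
    - [0, 0, 0, -20, 0, 0, 0]

```text
t: 10.0
tool_pos: [0.5032, 0.1243, 0.0162]
eef_rot: [[0.992, -0.123, 0.023], [-0.123, -0.992, 0.001], [0.022, -0.004, -1.0]]
contact_force: [10.6, 0.1, 11.1]
finger_gap: 0.0428
gripper_force: 5.5
```

```bash
python3 edge.py
```

```text
[10.6012  0.1393 11.1011] [0.5032 0.1243 0.0162]
-40 [(-107, 'dn'), (-20, 'up')]
-30 [(-103, 'dn'), (-28, 'up')]
30 [(-103, 'dn'), (-97, 'up'), (-54, 'dn'), (-42, 'up')]
38 [(-103, 'dn'), (-97, 'up')]
44 [(-103, 'dn'), (-97, 'up')]
```

Emit:
drive_tool:
  motion:
    - [0, 0, 0, -1, 0, 0, 0]
    - [0, 0, 0, -2, 0, 0, 0]
    - [0, 0, 0, -3, 0, 0, 0]
    - [0, 0, 0, -4, 0, 0, 0]
    - [0, 0, 0, -4, 0, 0, 0]

```text
t: 10.68
tool_pos: [0.4992, 0.1248, 0.0162]
eef_rot: [[0.992, -0.123, 0.022], [-0.123, -0.992, 0.002], [0.022, -0.004, -1.0]]
contact_force: [10.8, 0.5, 11.4]
finger_gap: 0.0426
gripper_force: 5.8
```

```bash
python3 edge.py
```

```text
[10.8174  0.505  11.3757] [0.4992 0.1248 0.0162]
-40 [(-113, 'dn'), (-24, 'up')]
-30 [(-104, 'dn'), (-31, 'up')]
30 [(-102, 'dn'), (-101, 'up'), (-59, 'dn'), (-46, 'up')]
38 [(-103, 'dn'), (-100, 'up')]
44 [(-103, 'dn'), (-99, 'up')]
```

Emit:
drive_tool:
  motion:
    - [0, 0, 0, -1, 0, 0, 0]
    - [0, 0, 0, -2, 0, 0, 0]
    - [0, 0, 0, -3, 0, 0, 0]
    - [0, 0, 0, -4, 0, 0, 0]
    - [0, 0, 0, -4, 0, 0, 0]

```text
t: 11.35
tool_pos: [0.4955, 0.1251, 0.0162]
eef_rot: [[0.992, -0.123, 0.023], [-0.123, -0.992, 0.001], [0.023, -0.004, -1.0]]
contact_force: [11.4, -1.5, 11.4]
finger_gap: 0.0425
gripper_force: 5.6
```

```bash
python3 edge.py
```

```text
[11.3815 -1.5009 11.3669] [0.4955 0.1251 0.0162]
-40 [(-29, 'up')]
-30 [(-106, 'dn'), (-35, 'up')]
30 [(-64, 'dn'), (-60, 'up'), (-56, 'dn'), (-50, 'up')]
38 []
44 [(-102, 'dn'), (-101, 'up')]
```

Emit:
drive_tool:
  motion:
    - [0, 0, 0, -1, 0, 0, 0]
    - [0, 0, 0, -2, 0, 0, 0]
    - [0, 0, 0, -3, 0, 0, 0]
    - [0, 0, 0, -4, 0, 0, 0]
    - [0, 0, 0, -5, 0, 0, 0]
    - [0, 0, 0, -6, 0, 0, 0]
    - [0, 0, 0, -6, 0, 0, 0]

```text
t: 12.28
tool_pos: [0.4897, 0.1258, 0.0162]
eef_rot: [[0.992, -0.123, 0.023], [-0.123, -0.992, 0.001], [0.023, -0.004, -1.0]]
contact_force: [12.1, -0.8, 10.7]
finger_gap: 0.0427
gripper_force: 5.7
```

```bash
python3 edge.py
```

```text
[12.1077 -0.7947 10.6881] [0.4897 0.1258 0.0162]
-40 [(-33, 'up')]
-30 [(-41, 'up')]
30 [(-69, 'dn'), (-61, 'up')]
38 []
44 [(-102, 'dn'), (-101, 'up')]
```

Emit:
drive_tool:
  motion:
    - [0, 0, 0, 0, 0, -3, 0]
    - [0, 0, 0, 0, 0, -10, 0]
    - [0, 0, 0, 0, 0, -40, 0]
    - [0, 0, 0, -25, 30, -80, -1]
    - [0, 0, 0, -45, 60, -85, -1]
    - [0, 0, 0, -45, 60, -85, -1]
    - [0, 0, 0, -45, 60, -85, -1]

```text
t: 13.2
tool_pos: [0.4251, 0.0716, 0.0945]
eef_rot: [[0.992, -0.125, -0.003], [-0.125, -0.992, 0.001], [-0.003, -0.0, -1.0]]
contact_force: [-0.0, 0.6, 0.7]
finger_gap: -0.0
gripper_force: 0.0
```

```bash
python3 - <<'E'
from h import *
import pickle
st=sense(); im=read_camera("wrist")[:,:,::-1]
pickle.dump(st,open("w4.pkl","wb"));cv2.imwrite("pics/w4.png",im)
cv2.imwrite("pics/w4b.png",cv2.resize(im,(800,600),interpolation=cv2.INTER_CUBIC)); print(st["tool_pos"],st["eef_rot"],st["contact_force"])
E
python3 edge.py
```

```text
[0.4251 0.0716 0.0945] [[ 0.9921 -0.1254 -0.0026]
 [-0.1254 -0.9921  0.0006]
 [-0.0027 -0.0002 -1.    ]] [-0.0057  0.6347  0.7457]
[-0.3928  0.7634 -0.3689] [0.4255 0.0718 0.0947]
-40 []
-30 []
30 []
38 []
44 [(-102, 'dn'), (-101, 'up')]
```

View pics/w4b.png

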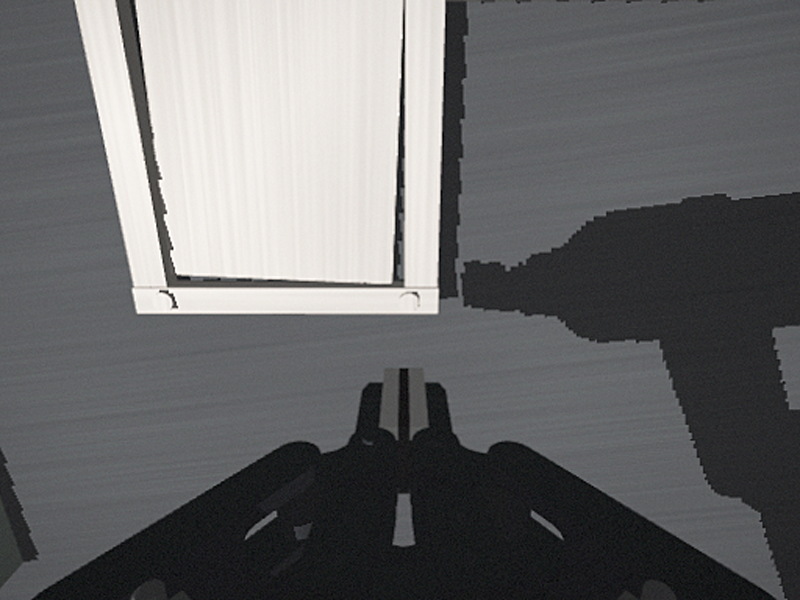

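The plate is yawed slightly. Its front edge runs (175,276)-(395,284) while the stop's edge is level at row 286, so the right corner touches and the left is about 4 mm short. I'll press on the left part with closed fingers and pull that side home.

Emit:
drive_tool:
  motion:
    - [0, 0, 0, 30, -40, 0, -1]
    - [0, 0, 0, 60, -75, 0, -1]
    - [0, 0, 0, 75, -93, 20, -1]
    - [0, 0, 0, 75, -93, 55, -1]
    - [0, 0, 0, 75, -93, 68, -1]
    - [0, 0, 0, 75, -93, 74, -1]
    - [0, 0, 0, 75, -93, 74, -1]
    - [0, 0, 0, 75, -93, 74, -1]

```text
t: 14.3
tool_pos: [0.5134, 0.1543, 0.0228]
eef_rot: [[0.992, -0.125, 0.002], [-0.125, -0.992, 0.0], [0.002, -0.001, -1.0]]
contact_force: [0.5, -0.1, 0.1]
finger_gap: 0.0003
gripper_force: 0.0
```

Emit:
drive_tool:
  motion:
    - [0, 0, 0, 0, 0, 0.6, -1]
    - [0, 0, 0, 0, 0, 1.2, -1]
    - [0, 0, 0, 0, 0, 1.8, -1]
    - [0, 0, 0, 0, 0, 2.4, -1]
    - [0, 0, 0, 0, 0, 2.4, -1]

```text
t: 14.92
tool_pos: [0.5122, 0.1542, 0.0191]
eef_rot: [[0.992, -0.125, -0.0], [-0.125, -0.992, -0.0], [-0.0, 0.0, -1.0]]
contact_force: [0.4, -0.3, 0.3]
finger_gap: -0.0
gripper_force: 0.0
```

Emit:
drive_tool:
  motion:
    - [0, 0, 0, 0, 0, 0.6, -1]
    - [0, 0, 0, 0, 0, 1.2, -1]
    - [0, 0, 0, 0, 0, 1.8, -1]
    - [0, 0, 0, 0, 0, 2.4, -1]
    - [0, 0, 0, 0, 0, 2.4, -1]

```text
t: 15.55
tool_pos: [0.5124, 0.1542, 0.0181]
eef_rot: [[0.992, -0.125, -0.001], [-0.125, -0.992, -0.0], [-0.001, 0.0, -1.0]]
contact_force: [-3.7, -1.4, 9.7]
finger_gap: -0.0001
gripper_force: 4.6
```

Emit:
drive_tool:
  motion:
    - [0, 0, 0, -1, 0, 0.5, -1]
    - [0, 0, 0, -2.5, 0, 1, -1]
    - [0, 0, 0, -4, 0, 1.5, -1]
    - [0, 0, 0, -5.5, 0, 1.9, -1]
    - [0, 0, 0, -7, 0, 1.9, -1]
    - [0, 0, 0, -8.5, 0, 1.9, -1]
    - [0, 0, 0, -8.5, 0, 1.9, -1]

```text
t: 16.42
tool_pos: [0.51, 0.1553, 0.0181]
eef_rot: [[0.992, -0.124, 0.013], [-0.124, -0.992, 0.0], [0.012, -0.002, -1.0]]
contact_force: [4.5, -1.8, 5.3]
finger_gap: 0.0006
gripper_force: 2.9
```

```bash
python3 edge.py
```

```text
[ 4.5008 -1.831   5.292 ] [0.51   0.1553 0.0181]
-40 [(-5, 'up')]
-30 [(-6, 'up')]
30 [(-103, 'dn'), (-32, 'up')]
38 [(-102, 'dn'), (-101, 'up'), (-56, 'dn'), (-31, 'up')]
44 [(-102, 'dn'), (-101, 'up'), (-53, 'dn'), (-30, 'up')]
```

Emit:
drive_tool:
  motion:
    - [0, 0, 0, 0, 0, 0.7, -1]
    - [0, 0, 0, 0, 0, 1.4, -1]
    - [0, 0, 0, -2, 0, 1.8, -1]
    - [0, 0, 0, -4, 0, 2, -1]
    - [0, 0, 0, -6, 0, 2, -1]
    - [0, 0, 0, -8, 0, 2, -1]
    - [0, 0, 0, -8, 0, 2, -1]

```text
t: 17.35
tool_pos: [0.5057, 0.1566, 0.0181]
eef_rot: [[0.992, -0.124, 0.02], [-0.124, -0.992, 0.001], [0.02, -0.004, -1.0]]
contact_force: [7.1, -2.7, 8.5]
finger_gap: -0.0001
gripper_force: 4.6
```

```bash
python3 edge.py
```

```text
[ 7.116  -2.7045  8.4731] [0.5057 0.1566 0.0181]
-40 [(-9, 'up')]
-30 [(-9, 'up')]
30 [(-104, 'dn'), (-38, 'up')]
38 [(-102, 'dn'), (-100, 'up'), (-62, 'dn'), (-35, 'up')]
44 [(-58, 'dn'), (-34, 'up')]
```

Emit:
drive_tool:
  motion:
    - [0, 0, 0, -1.5, 0, 0.5, -1]
    - [0, 0, 0, -3, 0, 0.8, -1]
    - [0, 0, 0, -4.5, 0, 0.8, -1]
    - [0, 0, 0, -6, 0, 0.8, -1]
    - [0, 0, 0, -7.5, 0, 0.8, -1]
    - [0, 0, 0, -9, 0, 0.8, -1]
    - [0, 0, 0, -9, 0, 0.8, -1]

```text
t: 18.27
tool_pos: [0.4985, 0.1582, 0.0181]
eef_rot: [[0.992, -0.124, 0.024], [-0.124, -0.992, 0.002], [0.023, -0.005, -1.0]]
contact_force: [9.2, -2.0, 9.2]
finger_gap: 0.0002
gripper_force: 5.0
```

```bash
python3 edge.py
```

```text
[ 9.1995 -1.9762  9.218 ] [0.4985 0.1582 0.0181]
-40 [(-17, 'up')]
-30 [(-17, 'up')]
30 [(-111, 'dn'), (-46, 'up')]
38 [(-107, 'dn'), (-100, 'up'), (-70, 'dn'), (-42, 'up')]
44 [(-66, 'dn'), (-43, 'up')]
```

Emit:
drive_tool:
  motion:
    - [0, 0, 0, 0, 0, -4, -1]
    - [0, 0, 0, 0, 0, -14, -1]
    - [0, 0, 0, 0, 0, -50, -1]
    - [0, 0, 0, -25, 45, -80, -1]
    - [0, 0, 0, -55, 93, -80, -1]
    - [0, 0, 0, -55, 93, -80, -1]
    - [0, 0, 0, -55, 93, -80, -1]

```text
t: 19.2
tool_pos: [0.4203, 0.0721, 0.0918]
eef_rot: [[0.992, -0.125, -0.001], [-0.125, -0.992, 0.0], [-0.001, -0.0, -1.0]]
contact_force: [0.1, 0.1, 0.3]
finger_gap: 0.0002
gripper_force: 0.0
```

```bash
cat > fr.py <<'E'
from h import *
import sys
st=sense(); im=read_camera("wrist")[:,:,::-1]; cv2.imwrite("pics/%s.png"%sys.argv[1],im)
def ana(im,st):
    # rows of plate front edge / stop edge per column (dark band between)
    g=im.mean(2); E=[];S=[]
    for c in range(125,248,6):
        col=g[100:200,c]; d=np.where(col<150)[0]
        d=d[d<95]
        # first dark run
        if len(d)==0: continue
        k=d[0]; j=k
        while j+1<100 and col[j+1]<150:j+=1
        E.append((c,k+100));S.append((c,j+101))
    print([(e[0],e[1],s[1]) for e,s in zip(E,S)])
ana(im,st); print(st["tool_pos"],st["contact_force"])
cv2.imwrite("pics/%sc.png"%sys.argv[1],cv2.resize(im[130:215,80:300],(792,306),interpolation=cv2.INTER_CUBIC))
E
python3 fr.py w5; python3 -c "
import cv2
" 
```

```text
[(125, np.int64(177), np.int64(179)), (131, np.int64(177), np.int64(179)), (137, np.int64(177), np.int64(179)), (143, np.int64(177), np.int64(179)), (149, np.int64(177), np.int64(179)), (155, np.int64(177), np.int64(179)), (161, np.int64(177), np.int64(179)), (167, np.int64(177), np.int64(179)), (173, np.int64(177), np.int64(179)), (179, np.int64(177), np.int64(179)), (185, np.int64(177), np.int64(179)), (191, np.int64(177), np.int64(179)), (197, np.int64(177), np.int64(179)), (203, np.int64(177), np.int64(179)), (209, np.int64(177), np.int64(179)), (215, np.int64(177), np.int64(179)), (221, np.int64(177), np.int64(179)), (227, np.int64(177), np.int64(179)), (233, np.int64(177), np.int64(179)), (239, np.int64(177), np.int64(179)), (245, np.int64(177), np.int64(179))]
[0.4203 0.0721 0.0918] [0.1363 0.0635 0.2896]
```

View pics/w5c.png

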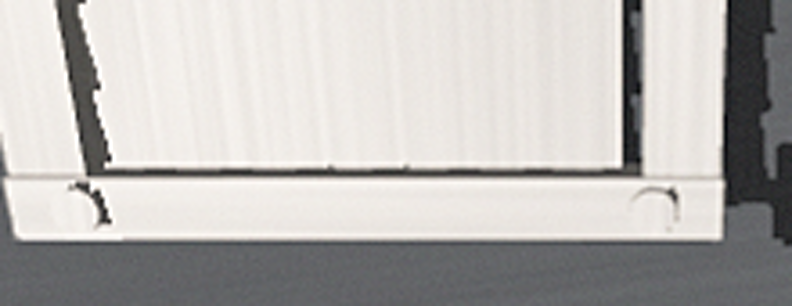

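A uniform thin dark band (the stop's own face, about 2 px) now runs along the whole front edge, so the plate is flush. Next I'll position the closed fingers behind the knob.

Emit:
drive_tool:
  motion:
    - [0, 0, 0, 45, 30, 0, -1]
    - [0, 0, 0, 95, 60, 0, -1]
    - [0, 0, 0, 140, 95, 0, -1]
    - [0, 0, 0, 172, 107, 0, -1]
    - [0, 0, 0, 172, 107, 20, -1]
    - [0, 0, 0, 172, 107, 50, -1]
    - [0, 0, 0, 172, 107, 60, -1]
    - [0, 0, 0, 172, 107, 60, -1]
    - [0, 0, 0, 172, 107, 60, -1]

```text
t: 20.38
tool_pos: [0.5789, -0.0553, 0.0329]
eef_rot: [[0.992, -0.124, 0.001], [-0.124, -0.992, -0.0], [0.001, 0.0, -1.0]]
contact_force: [0.4, -0.2, 0.7]
finger_gap: -0.0005
gripper_force: 0.0
```

```bash
python3 - <<'E'
from h import *
s=sense();print(s["tool_pos"],s["contact_force"])
im=read_camera("wrist")[:,:,::-1]; cv2.imwrite("pics/w6.png",cv2.resize(im,(640,480)))
E
```

```text
[ 0.5789 -0.0553  0.0329] [ 0.4415 -0.1998  0.6597]
```

View pics/w6.png

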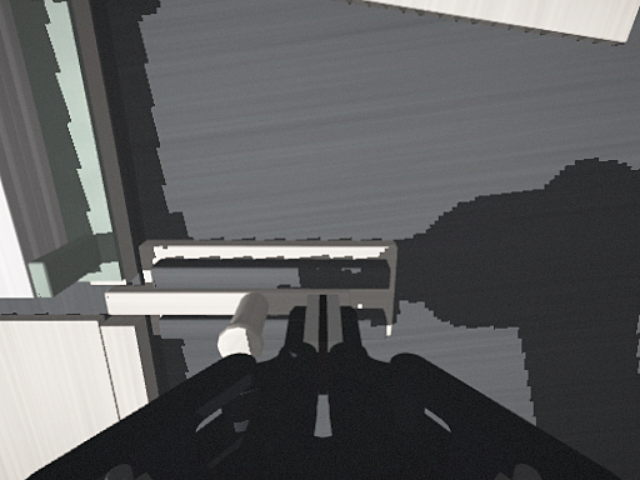

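The knob (top at (240,340), foot near (250,295)) is in line beside the closed fingertips at (322,295). Pushing along +y now.

Emit:
drive_tool:
  motion:
    - [0, 0, 0, 0, -4, 0, -1]
    - [0, 0, 0, 0, -8, 0, -1]
    - [0, 0, 0, 0, -12, 0, -1]
    - [0, 0, 0, 0, -16, 0, -1]
    - [0, 0, 0, 0, -20, 0, -1]
    - [0, 0, 0, 0, -24, 0, -1]
    - [0, 0, 0, 0, -28, 0, -1]
    - [0, 0, 0, 0, -32, 0, -1]

```text
t: 21.42
tool_pos: [0.5825, -0.0237, 0.0323]
eef_rot: [[0.992, -0.125, 0.001], [-0.125, -0.992, -0.0], [0.001, 0.0, -1.0]]
contact_force: [-1.0, -3.1, 2.5]
finger_gap: -0.0003
gripper_force: 1.6
```

Contact at about 3 N drag, and the bolt is sliding.

Emit:
drive_tool:
  motion:
    - [0, 0, 0, 0, -4, 0, -1]
    - [0, 0, 0, 0, -8, 0, -1]
    - [0, 0, 0, 0, -12, 0, -1]
    - [0, 0, 0, 0, -16, 0, -1]
    - [0, 0, 0, 0, -20, 0, -1]
    - [0, 0, 0, 0, -23, 0, -1]
    - [0, 0, 0, 0, -26, 0, -1]

```text
t: 22.3
tool_pos: [0.5857, 0.0021, 0.0321]
eef_rot: [[0.992, -0.125, 0.0], [-0.125, -0.992, -0.0], [0.001, 0.0, -1.0]]
contact_force: [1.5, -2.9, 2.3]
finger_gap: 0.0006
gripper_force: 1.6
```

Emit:
drive_tool:
  motion:
    - [0, 0, 0, 0, -2, 0, -1]
    - [0, 0, 0, 0, -4, 0, -1]
    - [0, 0, 0, 0, -6, 0, -1]
    - [0, 0, 0, 0, -6, 0, -1]

```text
t: 22.8
tool_pos: [0.5863, 0.0078, 0.0321]
eef_rot: [[0.992, -0.125, 0.0], [-0.125, -0.992, -0.0], [0.0, 0.0, -1.0]]
contact_force: [1.3, -4.3, 1.3]
finger_gap: 0.0001
gripper_force: 1.8
```

Emit:
drive_tool:
  motion:
    - [0, 0, 0, 0, -1, 0, -1]
    - [0, 0, 0, 0, -2, 0, -1]
    - [0, 0, 0, 0, -3, 0, -1]
    - [0, 0, 0, 0, -3, 0, -1]

```text
t: 23.3
tool_pos: [0.5864, 0.008, 0.0322]
eef_rot: [[0.992, -0.124, -0.001], [-0.124, -0.992, -0.005], [0.0, 0.005, -1.0]]
contact_force: [-0.2, -11.9, 2.3]
finger_gap: 0.0001
gripper_force: 5.7
```

Emit:
drive_tool:
  motion:
    - [0, 0, 0, 0, -1, 0, -1]
    - [0, 0, 0, 0, -2, 0, -1]
    - [0, 0, 0, 0, -2, 0, -1]

```text
t: 23.68
tool_pos: [0.5864, 0.0081, 0.0322]
eef_rot: [[0.992, -0.123, -0.001], [-0.123, -0.992, -0.008], [-0.0, 0.008, -1.0]]
contact_force: [-1.3, -16.8, 3.0]
finger_gap: 0.0002
gripper_force: 8.2
```

It hit a hard stop: no motion, 17 N. Backing off, then retreating upward and checking.

Emit:
drive_tool:
  motion:
    - [0, 0, 0, 0, 6, 0, -1]
    - [0, 0, 0, 0, 15, 0, -1]
    - [0, 0, 0, 0, 20, -20, -1]
    - [0, 0, 0, -20, 20, -70, -1]
    - [0, 0, 0, -60, 0, -100, -1]
    - [0, 0, 0, -90, 0, -130, -1]
    - [0, 0, 0, -90, 0, -130, -1]
    - [0, 0, 0, -90, 0, -130, -1]

```text
t: 24.68
tool_pos: [0.4979, 0.0242, 0.1626]
eef_rot: [[0.992, -0.125, 0.002], [-0.125, -0.992, 0.0], [0.002, -0.0, -1.0]]
contact_force: [-0.1, -0.3, -0.7]
finger_gap: -0.0002
gripper_force: 0.0
```

```bash
python3 - <<'E'
from h import *
s=sense();print(s["t"],s["tool_pos"],s["contact_force"])
im=read_camera("wrist")[:,:,::-1]; cv2.imwrite("pics/w7.png",cv2.resize(im,(800,600)))
E
```

```text
24.675 [0.4979 0.0242 0.1626] [-0.1198 -0.3305 -0.6627]
```

View pics/w7.png

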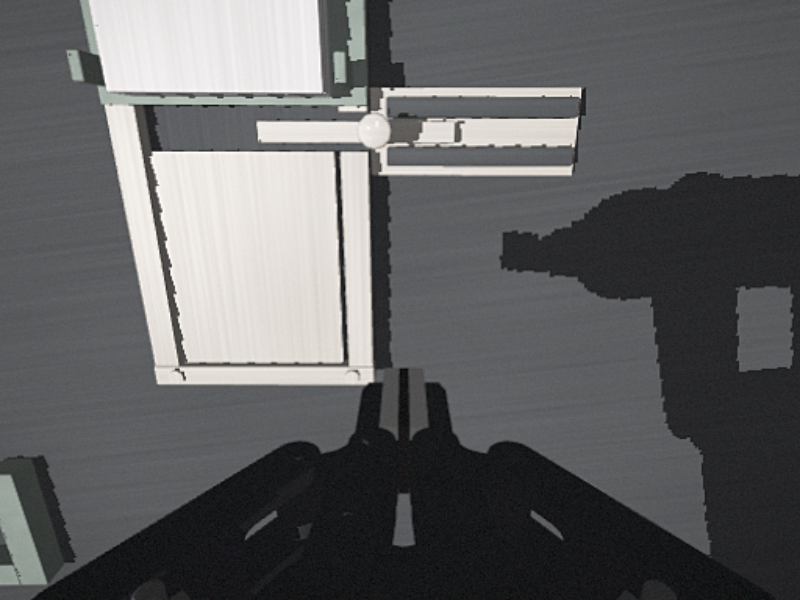

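The plate is square against the stop, with its front edge at row ~364 and rear edge at row 152. The bolt lies fully across behind it, tip at (258,132) and knob at (375,131). The tool is clear of everything.

```bash
python3 -c "
from plant import *
print(close_job())"
```

```text
the job is handed in; nothing more can be done
None
```

The plate is home and flush against the end stop, the bolt is fully across behind it, and the job was handed in at about 25 s; no verdict came back. Press force never read above 14 N, and the hammer, carton and square were left alone.

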